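Hook the second shelf arm into the drying rack and lock it

ROBOT

A 6-joint arm with a two-finger parallel gripper is mounted at the origin on a cart in front of the work surface, level with it; the furniture and walls round the work are solid. World frame = base frame: x ahead of the robot, y to its left, z up, the work surface at z = 0. Lengths are in m, angles in rad, forces in N, time in s.
With the tool pointing down it reaches from about 0.3 to 0.775 m from the base axis. Payload 14.6 kg.
Tool frame: the origin (TCP) lies on the centre line of the jaws, within the pads' length; the fingertips stand 19 mm ahead of it and the grasp point (between the pads) is the TCP; z points along the fingers, y is the direction in which the jaws open and shut (so a half turn about z gives the same grasp; the last joint's range is limited). The gripper opens to 94 mm and grips with 3 to 60 N. Pads are 16 mm wide; open, the fingers measure 119 mm over their backs; the gripper's body (75 mm by 177 mm) begins 78 mm behind the grasp point.
Start: joints at [-1.167, 0.3, 1.521, -0, 1.321, -0.067], TCP at [0.249, -0.49, 0.224] pointing down, gripper open.
Joint ranges: [-3.03, 3.03], [-0.79, 2.21], [0.23, 2.52], [-1.04, 4.18], [0, 3.07], [-2.55, 2.55]. Speed limits (rad/s): [2.22, 2.22, 2.57, 3.14, 3.14, 3.14].

INTERFACE

Orientations are given as [roll, pitch, yaw] about the fixed x, y, z axes, in that order (R = Rz(yaw) Ry(pitch) Rx(roll)).
In Python, from station import ctrl gives the robot as it stands. The module is installed in compiled form; this text tells all that it offers.
- The arm moves only by the shell command python3 -m creep 'ROWS' [FORCE]. ROWS is a JSON object of lists of equal length, an entry for each row: "translation": the shift along the world's x, y, z in mm, a list of three; "yaw": the turn about the world's z in rad; "gripper": the closure in counts, from 0 (fully open) to 255 (shut). A call has 1 to 5 rows; each row is the pose to reach, as a shift and turn from the pose measured when the call began; what a row does not reach only later rows make up. A row lasts 1/12 s, in which the tool goes at most 41.7 mm and 7.16 degrees, less where a joint would pass 70% of its speed; a pose out of reach is approached as far as the arm can. A call with a gripper value outside its range is refused whole. The fingers move at their own pace and stop on an object; FORCE is the grip in N (left out, the last holds). Time passes only in rows, so rows that repeat a pose let the fingers close. It gives the time, the measured TCP pose, the force and the opening at its end, in the units of the state.
- ctrl.get_obs(): the state, without advancing time (a new reading comes with each control period).
- ctrl.camera(name): name is "scene" or "top"; returns a dict with "pixels" (420x560x3 uint8, red, green, blue), "depth" (420x560 float32, m along the optical axis (not along the pixel's ray), 0 where there is no reading), "fx", "fy", "cx", "cy" (pixels), "R" (3x3) and "t" (3): a world point X has camera coordinates R X + t. Camera axes: x right, y down, z forward; pixel columns grow to the right and rows downward; lengths in m; the calibration is good to about 2 mm. A picture is of the moment at which its call begins.
- ctrl.hand_in(): hands the job in, once; it reports no verdict.
The state is a dict: "time_s": time; "qpos": joint angles; "joint_vel": joint speeds; "tau": joint torques, N m; "ee_pos": TCP position; "eef_rot": TCP orientation; "force": force on the tool from outside, world axes, zero at the start; "moment": the same for the moment, N m; "grip_width": finger opening in m.
Only numpy, scipy, OpenCV 4.12 (cv2) and the standard library are available. Lean on these libraries where they do the work, as an engineer would, in place of code of your own. Each camera call takes 0.05 s, during which the arm holds its last target. There are 200 camera calls.

TASK

The lower tier of the bench drying rack still lacks one of its two blue arms, so no ware board can lie there. Hook the loose arm into the empty slotted upright, level with the arm already fitted on the other upright, press it down until it is fully seated, then slide the red grip of its lock towards the upright as far as it goes, so that the arm cannot lift out. Let go of everything and leave the things on the upper board and on the bench where they are.

Things in the scene. Friction and masses are not known exactly. Their poses are not given: they have to be found in the camera images.
- shelf_arm: Loose blue steel shelf arm, 0.34 kg, standing level on the ware board. Origin: bottom centre of the back plate's rear face; +x out of the rear face (into the upright when fitted), +z up. Plate 40 mm wide, x -6 to 0, z 0 to 95 mm. A tube 20 mm wide, z 0 to 40 mm, runs forward from x -6 to -174 mm. Hook tabs at the rear, a sliding lock on top.
- tube_grasp (a point): Grasping place on the arm: middle of the tube's section (20 mm wide in y, 40 mm high), 130 mm in front of the plate's rear face; the tube goes on 44 mm farther forward. Axes as the arm's. Fitted, it lies under the upper board, so the tool has to lean back from the rack by 20 to 35 degrees from vertical, and be grasped so from the start.
- lower_tab (a point): Underside of the lower tab's neck at the plate's rear face (arm's x 0, y 0, z 23 mm). Each tab is 6 mm thick in y and stands 13 mm out of the plate: a neck 14 mm high and, behind a gap for a 5 mm wall, a hook hanging 10 mm below the neck. The second tab is 50 mm higher. Seated, this point lies on target_slot; the hooks' play of about 1 mm lets the arm droop a little.
- open_upright: EMPTY slotted zinc upright of the rack, fixed (left or right one, it varies), 40 mm wide, 400 mm high. Origin: bench level, centre of its front face; +x into the rack, away from the robot, +z up. Five slots on its centre line, 10 mm wide, 32 mm high, in a 5 mm wall, lower edges at z 43, 93, 143, 193, 243 mm. Seated, the arm's origin is at x 0, y 0, z 120 mm here, axes parallel.
- target_slot (a point): Middle of the lower edge, at the front face, of the slot for the lower tab (z 143 mm; the upper tab goes into the next slot). To enter, hold the arm level with lower_tab 10 to 18 mm above this point and within 2 mm sideways, push it along +x until its plate lies on the face, then move down until the necks rest on the slots' lower edges.
- fitted_upright: The rack's other upright, fixed, same shape and frame, 200 mm beside the open one, with an identical blue arm already seated (its underside at z 120 mm) and locked (red grip slid to the rear); that arm reaches 174 mm forward of the face and its grip's top is at z 192 mm.
- rack: The rack's feet and upper plywood board, fixed. Origin: bench level, midway between the uprights, in the plane of their front faces; +x away from the robot. The board's underside is at z 400 mm; it overhangs the front faces by 135 mm and is 280 mm wide; below it a strut bracket 75 mm deep at each upright. Feet 34 mm wide, 18 mm high reach 143 mm in front of the faces.
- lock_grip (a point): Centre of the red grip of the arm's lock: block 20 mm long (x), 16 mm wide (y), its top 14 mm above this point, the tube's top 18 mm below it. With the lock fully back it is at x -89, y 0, z 58 mm in the arm's frame; axes as the arm's. It can be pushed from its front with closed fingers of a tool leaning back 25 to 40 degrees or pinched across its width.
- lock (a joint): How far the lock is slid towards the plate, m: 0 fully back (open), 0.024 at its end stop (locked). About 2 N moves it; it stays where it is left. Its bolt passes through the plate into the slot above the lower tab, which only works when the arm is fully down.
- plaster_mould: Grey plaster block mould 75x101x36 mm lying on the rack's upper board. Origin: centre of its underside. Bystander; leave it where it is.
- round_mould: Brown round mould, 66 mm across, 34 mm high, on the rack's upper board. Origin: centre of its underside. Bystander; leave it where it is.
- cutter_ring: Grey metal round cutter, 66 mm across, 35 mm high, on the bench. Origin: centre of its underside. Bystander; leave it where it is.
- tape_roll: Roll of cream tape, 96 mm across, 24 mm high, lying flat on the bench. Origin: centre of its underside. Bystander; leave it where it is.
- brown_bottle: Small brown bottle with a black cap, 38 mm across, 76 mm high, standing on the rack's upper board. Origin: centre of its underside. Bystander; leave it where it is.
- ware_board: Plywood ware board on two battens, fixed on the bench, 220x150 mm, top 53 mm above the bench; the loose arm stands on it at the start. Origin: bench level, under its centre; +x along its 220 mm length, away from the robot. To its left, between it and the rack, stands a grey turntable: disc 240 mm across, its top 107 mm high, fixed.

How it is judged:
On the way, in this order (a step that is already met when the one before it is completed fails the run):
1. the loose arm is hooked into the empty upright at the fitted arm's level and pressed fully down (x of shelf_arm in the frame of open_upright between -0.005 and 0.005 m and y of shelf_arm in the frame of open_upright between -0.005 and 0.005 m and z of shelf_arm in the frame of open_upright between 0.115 and 0.124 m and angle between the x axis of shelf_arm and the x axis of open_upright, either way round below 0.07 rad and angle between the z axis of shelf_arm and the z axis of open_upright, either way round below 0.07 rad), for 0.2 s.
2. with the arm seated, its lock is slid to the end stop (all of step 1 and value of joint lock above 0.0215 m), for 0.2 s.
At the end, for the whole second after the job is handed in: The arm is seated in the empty upright at the level of the fitted arm: its origin within 5 mm of the upright's face and centre line, between 115 and 124 mm above the upright's foot, its axes within 0.07 rad of the upright's; its lock slid at least 21.5 of its 24 mm; the arm at rest and released (all of step 2 and linear speed of shelf_arm below 0.02 m/s); the robot touches nothing.
It fails at once if something on the upper board, the cutter or the tape roll is moved by more than 25 mm (distance of any of plaster_mould, round_mould, brown_bottle, cutter_ring, tape_roll from where it was at the start of the episode above 0.025 m).
It also fails if it takes over 58 s, if anything falls off the work surface, if the arm or the gripper's body presses on something with over 40 N, if the wrist force passes 120 N, or if a joint passes its speed limit or range.

## Working session

There is one attempt and no reset: what is moved stays moved. The work goes in short steps, Python scripts to look and compute and a shell command to move; the robot and the scene stay as the last step left them, time stands still between calls to the robot, and variables do not carry over. Pictures are saved under pics/ and viewed, about 8 in all and at most 12, crops included, and the job is handed in when it is done.

```bash
mkdir -p pics; cat > h.py <<'E'
from station import ctrl
import numpy as np, cv2
def cam(n):
    return ctrl.camera(n)
def world(c,u,v,d=None):
    d=c["depth"][int(round(v)),int(round(u))] if d is None else d
    p=np.array([(u-c["cx"])/c["fx"]*d,(v-c["cy"])/c["fy"]*d,d])
    return c["R"].T@(p-c["t"])
def cloud(c):
    v,u=np.mgrid[0:420,0:560]; d=c["depth"]
    P=np.stack([(u-c["cx"])/c["fx"]*d,(v-c["cy"])/c["fy"]*d,d],-1)
    return (P-c["t"])@c["R"]
E
python3 - <<'E'
from h import *
o=ctrl.get_obs(); print({k:np.round(v,3) for k,v in o.items()})
for n in("scene","top"):
    c=cam(n); cv2.imwrite(f"pics/{n}0.png",c["pixels"][...,::-1])
    np.savez(f"{n}0.npz",**c); print(n,c["fx"],-c["R"].T@c["t"],c["R"][2])
E
```

```text
{'time_s': np.float64(0.0), 'qpos': array([-1.167,  0.3  ,  1.522,  0.   ,  1.321, -0.067]), 'joint_vel': array([-0.   ,  0.001,  0.   , -0.   , -0.001, -0.   ]), 'tau': array([ 1.0000e-03, -5.3182e+01, -3.5273e+01,  7.1000e-02,  2.4000e-02,
       -0.0000e+00]), 'ee_pos': array([ 0.249, -0.49 ,  0.224]), 'eef_rot': array([-3.14 , -0.   ,  0.471]), 'force': array([-0.118,  0.448,  0.101]), 'moment': array([-0.005, -0.003,  0.004]), 'grip_width': np.float64(0.094)}
scene 388.0581669906146 [0.05600631 0.5140627  1.07841669] [ 0.43830702 -0.53966753 -0.71878085]
top 544.7527474169945 [-0.18951179 -0.44050766  1.78600164] [ 0.42261949  0.20133705 -0.88366066]
```

View pics/scene0.png

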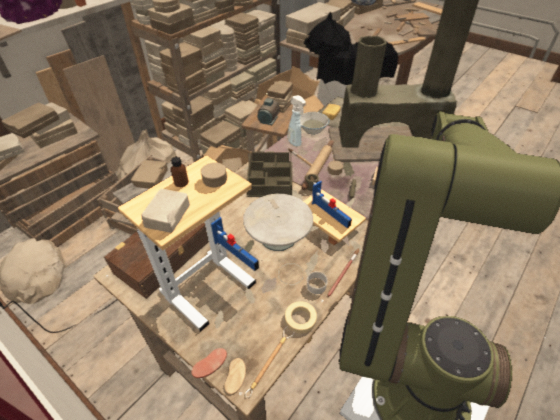

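View pics/top0.png

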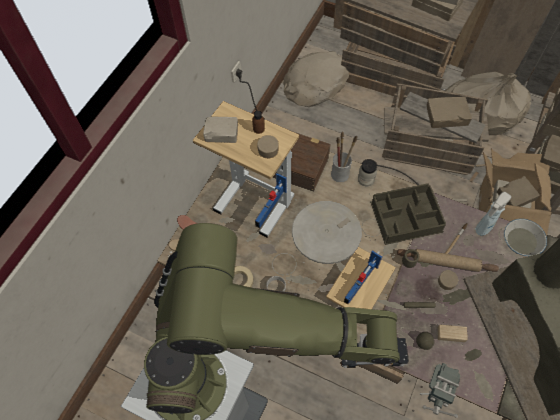

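The open upright is the left one, at about scene (155,270). The fitted blue arm is at (235,247), and the loose arm is on the ware board at (330,208). Next I'll measure from the point clouds.

```bash
python3 - <<'E'
from h import *
for n in("scene","top"):
    c=dict(np.load(n+"0.npz")); P=cloud(c); hsv=cv2.cvtColor(c["pixels"],cv2.COLOR_RGB2HSV); H,S,V=cv2.split(hsv)
    ok=c["depth"]>0
    blue=ok&(H>100)&(H<125)&(S>120)&(V>40)
    red=ok&((H<6)|(H>174))&(S>190)&(V>100)&(P[...,2]>.06)&(P[...,2]<.3)&(P[...,0]<1.1)
    for nm,m in(("blue",blue),("red",red)):
        k,l,st,ce=cv2.connectedComponentsWithStats(m.astype(np.uint8),connectivity=8)
        for i in range(1,k):
            if st[i,4]<15: continue
            Q=P[l==i]; print(n,nm,st[i],np.round(np.median(Q,0),3),np.round(np.percentile(Q,2,0),3),np.round(np.percentile(Q,98,0),3))
            if nm=="blue" and st[i,4]>80:
                zt=np.percentile(Q[:,2],99); print("  z99",zt)
                r=cv2.minAreaRect(Q[:,:2].astype(np.float32)*1000); print("  rect",np.round(r[0],1),np.round(r[1],1),round(r[2],1), np.round(cv2.boxPoints(r)).tolist())
    # upper board: z around .4-.43
    m=ok&(P[...,2]>.395)&(P[...,2]<.43)&(H>10)&(H<28)&(S>70)&(P[...,0]<1.3)&(P[...,0]>.2)
    k,l,st,ce=cv2.connectedComponentsWithStats(m.astype(np.uint8)); i=1+np.argmax(st[1:,4]); Q=P[l==i]
    r=cv2.minAreaRect(Q[:,:2].astype(np.float32)*1000); print(n,"board",st[i],np.median(Q[:,2]),np.round(r[0],1),np.round(r[1],1),r[2],np.round(cv2.boxPoints(r)).tolist())
    for z0,lo in((.053,.048),):
        m=ok&(P[...,2]>.045)&(P[...,2]<.062)&(H>10)&(H<28)&(S>70)&(P[...,0]<.8)&(P[...,0]>.2)
        k,l,st,ce=cv2.connectedComponentsWithStats(m.astype(np.uint8)); i=1+np.argmax(st[1:,4]); Q=P[l==i]
        r=cv2.minAreaRect(Q[:,:2].astype(np.float32)*1000); print(n,"ware",st[i],np.median(Q[:,2]),np.round(r[0],1),np.round(r[1],1),r[2])
E
```

```text
scene blue [313 182  38  45 363] [ 0.548 -0.364  0.088] [ 0.452 -0.397  0.063] [ 0.618 -0.345  0.146]
  z99 0.14787785241132598
  rect [ 535.8 -363.5] [ 38.1 173.8] 74.3 [[447.0, -358.0], [614.0, -405.0], [625.0, -369.0], [457.0, -322.0]]
scene blue [212 218  45  51 466] [0.653 0.022 0.159] [ 0.552 -0.004  0.131] [0.72  0.03  0.214]
  z99 0.21741116318183007
  rect [635.3  22.5] [ 35.5 172.6] 82.3 [[547.0, 16.0], [718.0, -7.0], [723.0, 29.0], [552.0, 52.0]]
scene red [330 200   5   7  29] [ 0.531 -0.365  0.112] [ 0.526 -0.376  0.097] [ 0.539 -0.362  0.126]
scene red [228 235   7  10  44] [0.649 0.018 0.183] [0.647 0.011 0.166] [0.661 0.023 0.195]
scene board [ 118  155  133   95 4048] 0.41868284933005634 [683.3 112.3] [280.8 183.8] 86.18586730957031 [[582.0, -22.0], [766.0, -34.0], [784.0, 246.0], [601.0, 258.0]]
scene ware [ 304  190   61   51 1048] 0.05361232557170834 [ 544.2 -372.8] [154.2 222. ] 82.85343933105469
top blue [256 174  30  53 334] [0.65 0.01 0.16] [ 0.552 -0.006  0.129] [0.72  0.027 0.216]
  z99 0.21774135749373372
  rect [635.9   9.6] [175.4  37.2] 1.0 [[548.0, 27.0], [549.0, -11.0], [724.0, -7.0], [723.0, 30.0]]
top blue [367 251  14  25 135] [ 0.61  -0.385  0.11 ] [ 0.559 -0.401  0.074] [ 0.617 -0.371  0.149]
  z99 0.15165278150838937
  rect [ 589.6 -390. ] [62.  30.7] 11.7 [[556.0, -381.0], [562.0, -411.0], [623.0, -399.0], [617.0, -369.0]]
top blue [346 284  14  19  89] [ 0.477 -0.36   0.092] [ 0.447 -0.372  0.082] [ 0.508 -0.35   0.099]
  z99 0.09993484803443965
  rect [ 477.5 -361.2] [16.9 65.1] 78.4 [[444.0, -363.0], [508.0, -376.0], [511.0, -359.0], [447.0, -346.0]]
top board [ 193  101  106   78 3103] 0.41831037745771876 [682.1 114.8] [286.8 188.4] 85.7030029296875 [[577.0, -21.0], [765.0, -35.0], [787.0, 251.0], [599.0, 265.0]]
top ware [ 327  247   69   62 1895] 0.05285864058606726 [ 542.1 -371.8] [150.7 224.4] 82.60189819335938
```

```bash
python3 - <<'E'
import cv2
a=cv2.imread("pics/scene0.png"); 
x=cv2.resize(a[175:340,110:270],None,fx=3.5,fy=3.5,interpolation=2)
cv2.imwrite("pics/rackc.png",x)
E
```

```text
(no output)
```

View pics/rackc.png

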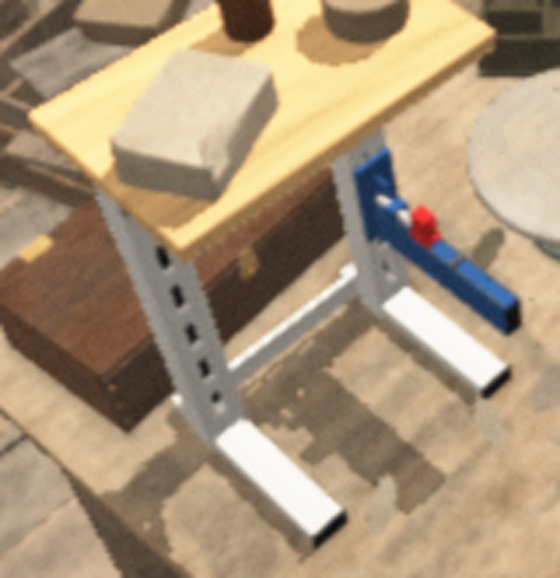

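```bash
cat > m.py <<'E'
from h import *
def line(Q):
    vx,vy,x,y=cv2.fitLine(Q.astype(np.float32),cv2.DIST_HUBER,0,.001,.001).ravel()
    if vx<0: vx,vy=-vx,-vy
    return np.array([x,y]),np.array([vx,vy])
def run(cs,tubes=(("loose",.093,-.45,-.3),("fit",.16,-.04,.06))):
    for n,c in cs.items():
        P=cloud(c); H,S,V=cv2.split(cv2.cvtColor(c["pixels"],cv2.COLOR_RGB2HSV)); ok=c["depth"]>0
        blue=ok&(H>100)&(H<125)&(S>120)&(V>40)
        for nm,z,y0,y1 in tubes:
            m=blue&(abs(P[...,2]-z)<.005)&(P[...,1]>y0)&(P[...,1]<y1)
            if m.sum()<15: continue
            Q=P[m]; p,d=line(Q[:,:2]); s=(Q[:,:2]-p)@d; w=(Q[:,:2]-p)@[-d[1],d[0]]
            m2=blue&(P[...,2]>z+.035)&(P[...,2]<z+.056)&(P[...,1]>y0)&(P[...,1]<y1); G=P[m2]
            print(n,nm,m.sum(),"z",Q[:,2].mean().round(4),"p",p.round(4),"yaw",np.degrees(np.arctan2(d[1],d[0])).round(2),"s",np.percentile(s,[1,99]).round(4),"w",np.percentile(w,[2,98]).round(4),"front",(p+d*np.percentile(s,1)).round(4))
            if len(G): print("   plate top: n",len(G),"mean",G.mean(0).round(4),"max z",G[:,2].max().round(4),"y rng",np.percentile(G[:,1],[2,98]).round(4), "x",np.percentile(G[:,0],[2,98]).round(4))
E
python3 - <<'E'
from m import *
cs={n:dict(np.load(n+"0.npz")) for n in("scene","top")}; run(cs)
for n,c in cs.items():
    P=cloud(c); H,S,V=cv2.split(cv2.cvtColor(c["pixels"],cv2.COLOR_RGB2HSV)); ok=c["depth"]>0
    # feet: tops at z .018
    for nm,y0,y1 in(("fitfoot",-.05,.07),("openfoot",.16,.28)):
        m=ok&(S<45)&(V>120)&(abs(P[...,2]-.018)<.005)&(P[...,1]>y0)&(P[...,1]<y1)&(P[...,0]>.5)&(P[...,0]<.75)
        if m.sum()>20:
            Q=P[m]; p,d=line(Q[:,:2]); s=(Q[:,:2]-p)@d; w=(Q[:,:2]-p)@[-d[1],d[0]]
            print(n,nm,len(Q),p.round(4),np.degrees(np.arctan2(d[1],d[0])).round(2),"w",np.percentile(w,[2,50,98]).round(4),"front",(p+d*np.percentile(s,1)).round(4),"back",(p+d*np.percentile(s,99)).round(4))
    for nm,y0,y1 in(("fitup",-.03,.05),("openup",.17,.26)):
        m=ok&(S<60)&(P[...,2]>.05)&(P[...,2]<.32)&(P[...,1]>y0)&(P[...,1]<y1)&(P[...,0]>.70)&(P[...,0]<.78)
        Q=P[m]
        if len(Q)>10: print(n,nm,len(Q),np.percentile(Q,[2,10,50,90,98],0).round(4).tolist())
E
```

```text
scene loose 103 z 0.0927 p [ 0.5098 -0.3587] yaw -9.63 s [-0.0601  0.1083] w [-0.0109  0.0048] front [ 0.4505 -0.3486]
   plate top: n 37 mean [ 0.6137 -0.3854  0.1387] max z 0.1488 y rng [-0.4039 -0.369 ] x [0.6056 0.6193]
scene fit 156 z 0.1602 p [0.6074 0.021 ] yaw -0.62 s [-0.0582  0.1109] w [-0.0102  0.0087] front [0.5493 0.0216]
   plate top: n 54 mean [0.716  0.0112 0.2044] max z 0.2151 y rng [-0.0058  0.0283] x [0.7027 0.7199]
top loose 95 z 0.0926 p [ 0.517 -0.371] yaw -14.29 s [-0.0691  0.0963] w [-0.0084  0.0177] front [ 0.45   -0.3539]
   plate top: n 39 mean [ 0.6108 -0.3865  0.1392] max z 0.1488 y rng [-0.4013 -0.3713] x [0.5991 0.6176]
top fit 102 z 0.16 p [0.6119 0.0156] yaw -8.03 s [-0.0615  0.1053] w [-0.0101  0.0095] front [0.551  0.0242]
   plate top: n 34 mean [0.7149 0.0097 0.2057] max z 0.2153 y rng [-0.0058  0.0274] x [0.7028 0.7197]
scene fitfoot 379 [0.6538 0.0158] -3.66 w [-0.0177  0.0003  0.0165] front [0.5834 0.0203] back [0.7367 0.0105]
scene openfoot 463 [0.6662 0.2148] -3.81 w [-0.0168 -0.0001  0.0162] front [0.5958 0.2194] back [0.738 0.21 ]
scene fitup 351 [[0.7135, -0.0087, 0.0525], [0.7216, 0.0002, 0.0635], [0.7264, 0.0273, 0.14], [0.7482, 0.0295, 0.2239], [0.7528, 0.0302, 0.2339]]
scene openup 898 [[0.7337, 0.1904, 0.0562], [0.7351, 0.1945, 0.0799], [0.7377, 0.2178, 0.1824], [0.7628, 0.2282, 0.2828], [0.7662, 0.229, 0.31]]
top fitfoot 235 [0.6665 0.0133] -6.12 w [-0.0175 -0.0003  0.0176] front [0.5856 0.022 ] back [0.7432 0.0051]
top openfoot 204 [0.6634 0.2133] -3.44 w [-0.0174 -0.0005  0.018 ] front [0.5989 0.2172] back [0.7327 0.2091]
top fitup 346 [[0.7129, -0.0119, 0.0543], [0.7192, -0.0109, 0.0769], [0.7248, -0.0078, 0.2181], [0.7451, 0.0173, 0.2957], [0.7515, 0.0273, 0.3135]]
top openup 182 [[0.7297, 0.1872, 0.0512], [0.7317, 0.1888, 0.0576], [0.7363, 0.2007, 0.0933], [0.755, 0.2267, 0.1408], [0.7616, 0.23, 0.1498]]
```

```bash
python3 -m creep '{"translation":[[40,15,25],[80,30,50],[120,45,75],[160,60,100],[200,70,120]],"yaw":[0,0,0,0,0],"gripper":[0,0,0,0,0]}' 20
```

```text
time_s: 0.52
ee_pos: [0.4209, -0.4277, 0.3289]
eef_rot: [-3.141, -0.0, 0.471]
force: [-0.3, -0.5, -0.3]
grip_width: 0.0942
```

```bash
python3 -m creep '{"translation":[[25,30,5],[50,60,10],[75,90,20],[100,120,30],[125,150,40]],"yaw":[-0.12,-0.24,-0.36,-0.48,-0.60],"gripper":[0,0,0,0,0]}' && python3 -m creep '{"translation":[[40,20,5],[75,40,10],[105,60,10],[135,80,10],[155,90,10]],"yaw":[-0.06,-0.12,-0.17,-0.17,-0.17],"gripper":[0,0,0,0,0]}' && python3 -c "
from h import *
o=ctrl.get_obs();print(np.round(o['qpos'],3),np.round(o['ee_pos'],3),np.round(o['eef_rot'],3))"
```

```text
time_s: 0.93
ee_pos: [0.5451, -0.2781, 0.3684]
eef_rot: [-3.14, 0.001, -0.129]
force: [0.4, -0.6, -0.3]
grip_width: 0.0943
time_s: 1.35
ee_pos: [0.7022, -0.1851, 0.3771]
eef_rot: [-3.14, 0.002, -0.297]
force: [-0.2, -1.4, -0.3]
grip_width: 0.0942
[-0.309  0.741  0.526  0.002  1.876  1.56 ] [ 0.702 -0.185  0.377] [-3.14e+00  2.00e-03 -2.97e-01]
```

```bash
python3 -m creep '{"translation":[[40,-12,0],[80,-24,0],[120,-36,0],[160,-48,0],[200,-60,0]],"yaw":[0,0,0,0,0],"gripper":[0,0,0,0,0]}' && python3 -c "
from h import *
o=ctrl.get_obs();print(np.round(o['qpos'],3),np.round(o['ee_pos'],3),np.round(o['eef_rot'],3))"
```

```text
time_s: 1.77
ee_pos: [0.7598, -0.2051, 0.3368]
eef_rot: [-3.139, -0.025, -0.297]
force: [1.4, -0.8, 2.4]
grip_width: 0.0937
[-0.311  0.963  0.235  0.003  1.919  1.558] [ 0.76  -0.205  0.337] [-3.139 -0.025 -0.297]
```

```bash
python3 -m creep '{"translation":[[300,-90,0],[300,-90,0],[300,-90,0],[300,-90,0],[300,-90,0]],"yaw":[0,0,0,0,0],"gripper":[0,0,0,0,0]}' && python3 -c "
from h import *
o=ctrl.get_obs();print(np.round(o['qpos'],3),np.round(o['ee_pos'],3),np.round(o['eef_rot'],3))"
```

```text
time_s: 2.18
ee_pos: [0.7884, -0.2171, 0.2816]
eef_rot: [-3.139, -0.053, -0.297]
force: [-0.6, -0.5, 0.8]
grip_width: 0.0944
[-0.315  1.033  0.235  0.004  1.821  1.554] [ 0.788 -0.217  0.282] [-3.139 -0.053 -0.297]
```

```bash
python3 -m creep '{"translation":[[300,-90,200],[300,-90,200],[300,-90,200],[300,-90,200],[300,-90,200]],"yaw":[0,0,0,0,0],"gripper":[0,0,0,0,0]}' && python3 -c "
from h import *
o=ctrl.get_obs();print(np.round(o['qpos'],3),np.round(o['ee_pos'],3),np.round(o['eef_rot'],3))"; python3 -m creep '{"translation":[[600,-180,200],[600,-180,200],[600,-180,200],[600,-180,200],[600,-180,200]],"yaw":[0,0,0,0,0],"gripper":[0,0,0,0,0]}' && python3 -c "
from h import *
o=ctrl.get_obs();print(np.round(o['qpos'],3),np.round(o['ee_pos'],3),np.round(o['eef_rot'],3))"
```

```text
time_s: 2.6
ee_pos: [0.7826, -0.2184, 0.3133]
eef_rot: [-3.138, -0.082, -0.297]
force: [0.3, 0.6, -0.0]
grip_width: 0.0942
[-0.319  0.994  0.235  0.006  1.83   1.551] [ 0.783 -0.218  0.313] [-3.138 -0.082 -0.297]
time_s: 3.02
ee_pos: [0.7943, -0.2247, 0.2989]
eef_rot: [-3.137, -0.109, -0.297]
force: [0.3, -0.0, -0.2]
grip_width: 0.094
[-0.322  1.012  0.236  0.007  1.784  1.548] [ 0.794 -0.225  0.299] [-3.137 -0.109 -0.297]
```

```bash
python3 -m creep '{"translation":[[600,-170,250]],"yaw":[0],"gripper":[0]}'; python3 -m creep '{"translation":[[600,-170,250]],"yaw":[0],"gripper":[0]}'; python3 -m creep '{"translation":[[600,-170,250]],"yaw":[0],"gripper":[0]}';python3 -m creep '{"translation":[[600,-170,250]],"yaw":[0],"gripper":[0]}'
```

```text
time_s: 3.1
ee_pos: [0.7995, -0.2262, 0.2999]
eef_rot: [-3.137, -0.132, -0.298]
force: [-0.3, -0.3, 0.6]
grip_width: 0.0941
time_s: 3.18
ee_pos: [0.8052, -0.2277, 0.3027]
eef_rot: [-3.136, -0.158, -0.298]
force: [-0.5, 0.0, -0.5]
grip_width: 0.0941
time_s: 3.27
ee_pos: [0.8111, -0.2293, 0.3052]
eef_rot: [-3.135, -0.185, -0.298]
force: [-0.3, -0.1, 1.1]
grip_width: 0.0941
time_s: 3.35
ee_pos: [0.8172, -0.2311, 0.3075]
eef_rot: [-3.135, -0.212, -0.298]
force: [0.1, -0.2, 0.9]
grip_width: 0.0943
```

```bash
python3 -m creep '{"translation":[[600,-130,250]],"yaw":[0],"gripper":[0]}'>/dev/null; python3 -m creep '{"translation":[[600,-130,250]],"yaw":[0],"gripper":[0]}'>/dev/null; python3 -m creep '{"translation":[[600,-130,250]],"yaw":[0],"gripper":[0]}'>/dev/null;python3 -m creep '{"translation":[[600,-130,250]],"yaw":[0],"gripper":[0]}'; python3 -m creep '{"translation":[[600,-130,250]],"yaw":[0],"gripper":[0]}'>/dev/null; python3 -m creep '{"translation":[[600,-130,250]],"yaw":[0],"gripper":[0]}'>/dev/null; python3 -m creep '{"translation":[[600,-130,250]],"yaw":[0],"gripper":[0]}'>/dev/null;python3 -m creep '{"translation":[[600,-130,250]],"yaw":[0],"gripper":[0]}';  python3 -m creep '{"translation":[[600,-130,250]],"yaw":[0],"gripper":[0]}'>/dev/null;python3 -m creep '{"translation":[[600,-130,250]],"yaw":[0],"gripper":[0]}'>/dev/null; python3 -m creep '{"translation":[[600,-130,250]],"yaw":[0],"gripper":[0]}' && python3 -c "
from h import *
o=ctrl.get_obs();print(np.round(o['qpos'],3),np.round(o['ee_pos'],3),np.round(o['eef_rot'],3))"
```

```text
time_s: 3.68
ee_pos: [0.8444, -0.2295, 0.3169]
eef_rot: [-3.132, -0.322, -0.3]
force: [0.7, -0.4, -1.1]
grip_width: 0.0939
time_s: 4.02
ee_pos: [0.8717, -0.2293, 0.3263]
eef_rot: [-3.127, -0.433, -0.301]
force: [0.7, 0.2, 0.5]
grip_width: 0.0939
time_s: 4.27
ee_pos: [0.8917, -0.2298, 0.3336]
eef_rot: [-3.122, -0.516, -0.302]
force: [0.6, -0.2, -0.2]
grip_width: 0.094
[-0.296  1.008  0.235  0.017  1.382  1.573] [ 0.892 -0.23   0.334] [-3.122 -0.516 -0.302]
```

```bash
python3 - <<'E'
from m import *
run({n:cam(n) for n in("scene","top")})
E
python3 -m creep '{"translation":[[-40,-10,0],[-80,-20,0],[-120,-30,0],[-160,-40,0],[-200,-50,0]],"yaw":[0.05,0.09,0.09,0.09,0.09],"gripper":[0,0,0,0,0]}' && python3 -m creep '{"translation":[[-40,-12,0],[-80,-24,-10],[-120,-36,-20],[-160,-48,-30],[-200,-60,-40]],"yaw":[0,0,0,0,0],"gripper":[0,0,0,0,0]}'
```

```text
scene fit 152 z 0.1599 p [0.6288 0.0204] yaw 0.1 s [-0.0774  0.0895] w [-0.0106  0.01  ] front [0.5514 0.0203]
   plate top: n 52 mean [0.716  0.0102 0.2046] max z 0.2155 y rng [-0.0061  0.0269] x [0.7016 0.7205]
top loose 95 z 0.0929 p [ 0.5106 -0.3687] yaw -13.74 s [-0.0639  0.1043] w [-0.0082  0.0159] front [ 0.4486 -0.3536]
   plate top: n 33 mean [ 0.6114 -0.3862  0.139 ] max z 0.1486 y rng [-0.401  -0.3711] x [0.6008 0.6159]
time_s: 4.78
ee_pos: [0.7485, -0.2657, 0.3335]
eef_rot: [-3.122, -0.515, -0.211]
force: [0.6, -0.3, 0.8]
grip_width: 0.0938
time_s: 5.2
ee_pos: [0.5525, -0.3239, 0.2953]
eef_rot: [-3.123, -0.516, -0.211]
force: [0.8, -0.8, 0.4]
grip_width: 0.0945
```

```bash
python3 -m creep '{"translation":[[-35,-8,-15],[-70,-17,-40],[-100,-24,-70],[-107,-26,-105],[-107,-26,-125]],"yaw":[0,0,0,0,0],"gripper":[0,0,0,0,0]}' && python3 - <<'E'
from m import *
cs={n:cam(n) for n in("scene","top")}
run(cs); c=cs["scene"]
cv2.imwrite("pics/pre.png",cv2.resize(c["pixels"][150:300,240:420,::-1],None,fx=4,fy=4,interpolation=2))
E
```

```text
time_s: 5.62
ee_pos: [0.4427, -0.35, 0.1677]
eef_rot: [-3.122, -0.514, -0.214]
force: [-0.7, -0.2, -1.0]
grip_width: 0.0939
scene loose 63 z 0.0926 p [ 0.5587 -0.3678] yaw -8.9 s [-0.1099  0.0583] w [-0.0082  0.0068] front [ 0.4501 -0.3508]
   plate top: n 34 mean [ 0.613  -0.3843  0.1382] max z 0.1487 y rng [-0.4012 -0.3674] x [0.6054 0.6178]
scene fit 152 z 0.1597 p [0.6099 0.0206] yaw -1.12 s [-0.059   0.1097] w [-0.0106  0.0094] front [0.5509 0.0218]
   plate top: n 52 mean [0.7163 0.011  0.2051] max z 0.216 y rng [-0.0068  0.0272] x [0.7023 0.7208]
top loose 66 z 0.0927 p [ 0.5315 -0.3744] yaw -13.94 s [-0.0815  0.0826] w [-0.008   0.0178] front [ 0.4524 -0.3548]
   plate top: n 35 mean [ 0.6114 -0.3842  0.1379] max z 0.149 y rng [-0.4013 -0.3695] x [0.5978 0.6179]
top fit 103 z 0.1598 p [0.6069 0.0166] yaw -6.18 s [-0.0568  0.1107] w [-0.0097  0.0186] front [0.5504 0.0227]
   plate top: n 39 mean [0.7157 0.0109 0.2049] max z 0.2151 y rng [-0.0065  0.0281] x [0.7053 0.7215]
```

View pics/pre.png

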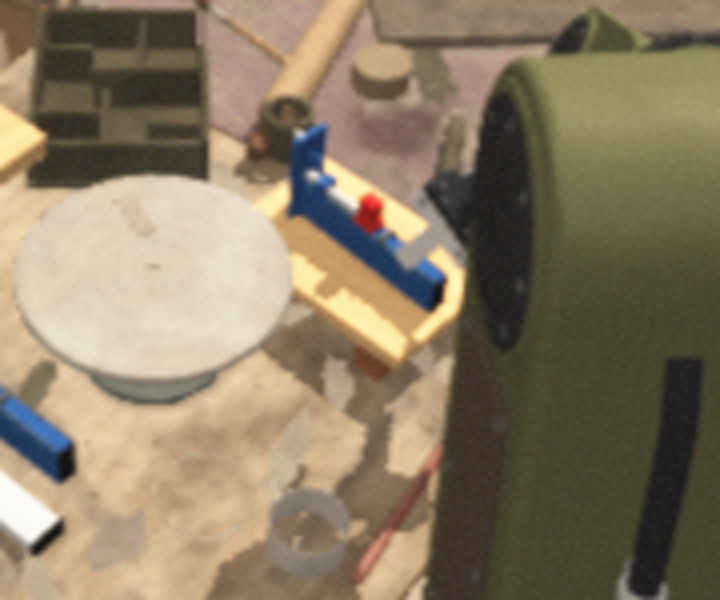

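```bash
python3 -m creep '{"translation":[[16,-3,-29],[33,-7,-58],[46,-9,-80],[50,-10,-88],[50,-10,-88]],"yaw":[0,0,0,0,0],"gripper":[0,0,0,0,0]}' 40 && python3 -m creep '{"translation":[[0,0,0],[0,0,0],[0,0,0],[0,0,0],[0,0,0]],"yaw":[0.007,0.007,0.007,0.007,0.007],"gripper":[255,255,255,255,255]}' 40 && python3 -m creep '{"translation":[[0,0,0],[0,0,0],[0,0,0]],"yaw":[0,0,0],"gripper":[255,255,255]}' 40
```

```text
time_s: 6.13
ee_pos: [0.495, -0.3589, 0.0793]
eef_rot: [-3.119, -0.511, -0.213]
force: [0.7, 0.2, -0.6]
grip_width: 0.0937
time_s: 6.55
ee_pos: [0.495, -0.3592, 0.0803]
eef_rot: [-3.119, -0.512, -0.205]
force: [1.6, -0.3, 0.3]
grip_width: 0.064
time_s: 6.8
ee_pos: [0.495, -0.3592, 0.0805]
eef_rot: [-3.12, -0.513, -0.205]
force: [0.4, 0.6, -0.0]
grip_width: 0.0441
```

```bash
python3 -m creep '{"translation":[[0,0,0],[0,0,0],[0,0,0],[0,0,0],[0,0,0]],"yaw":[0,0,0,0,0],"gripper":[255,255,255,255,255]}' 40 && python3 -m creep '{"translation":[[0,0,5],[0,0,15],[0,0,25],[0,0,40],[0,0,40]],"yaw":[0,0,0,0,0],"gripper":[255,255,255,255,255]}' 40
```

```text
time_s: 7.22
ee_pos: [0.495, -0.3593, 0.0804]
eef_rot: [-3.12, -0.512, -0.205]
force: [-0.2, -1.3, 0.7]
grip_width: 0.0197
time_s: 7.63
ee_pos: [0.4958, -0.3601, 0.124]
eef_rot: [-3.123, -0.516, -0.204]
force: [0.3, 0.0, -3.2]
grip_width: 0.0194
```

```bash
python3 -m creep '{"translation":[[-10,10,25],[-25,30,55],[-45,55,80],[-65,85,95],[-80,120,95]],"yaw":[0.0,0.02,0.04,0.06,0.08],"gripper":[255,255,255,255,255]}' 40 && python3 -m creep '{"translation":[[-5,37,0],[-10,75,0],[-15,113,0],[-15,152,0],[-15,190,0]],"yaw":[0.02,0.04,0.06,0.06,0.06],"gripper":[255,255,255,255,255]}' && python3 -m creep '{"translation":[[0,38,0],[0,76,0],[2,114,0],[5,152,0],[10,190,0]],"yaw":[0,0,0,0,0],"gripper":[255,255,255,255,255]}'
```

```text
time_s: 8.05
ee_pos: [0.4152, -0.2401, 0.2221]
eef_rot: [-3.126, -0.52, -0.122]
force: [0.6, 0.6, -4.3]
grip_width: 0.02
time_s: 8.47
ee_pos: [0.3994, -0.0486, 0.2223]
eef_rot: [-3.126, -0.521, -0.064]
force: [1.0, -0.1, -5.6]
grip_width: 0.02
time_s: 8.88
ee_pos: [0.408, 0.1381, 0.2228]
eef_rot: [-3.125, -0.523, -0.064]
force: [1.1, -1.2, -3.9]
grip_width: 0.0197
```

```bash
python3 -m creep '{"translation":[[5,30,-10],[20,60,-20],[45,80,-35],[80,84,-50],[110,84,-58]],"yaw":[0,0,0,0,0],"gripper":[255,255,255,255,255]}' 40 && python3 -m creep '{"translation":[[5,0,-2],[5,0,-2],[5,0,-2]],"yaw":[0,0,0],"gripper":[255,255,255]}' && python3 - <<'E'
from m import *
cs={n:cam(n) for n in("scene","top")}
print(np.round(ctrl.get_obs()["ee_pos"],4))
run(cs,(("held",.178,.13,.30),))
for n,c in cs.items(): np.savez(n+"1.npz",**c)
c=cs["scene"]
cv2.imwrite("pics/ins.png",cv2.resize(c["pixels"][180:330,110:290,::-1],None,fx=4,fy=4,interpolation=2))
E
```

```text
time_s: 9.3
ee_pos: [0.5186, 0.2237, 0.1627]
eef_rot: [-3.125, -0.521, -0.061]
force: [-0.0, -0.1, -3.9]
grip_width: 0.0198
time_s: 9.55
ee_pos: [0.5229, 0.2234, 0.1602]
eef_rot: [-3.126, -0.52, -0.062]
force: [-0.7, 0.8, -3.3]
grip_width: 0.0197
[0.5228 0.2237 0.1612]
scene held 34 z 0.1771 p [0.6273 0.2277] yaw -6.18 s [-0.0418  0.02  ] w [-0.0247  0.0099] front [0.5857 0.2322]
   plate top: n 52 mean [0.6451 0.2198 0.2213] max z 0.2313 y rng [0.2019 0.236 ] x [0.6424 0.6478]
top held 34 z 0.1777 p [0.5942 0.2142] yaw -7.35 s [-0.0538  0.0516] w [-0.0081  0.0213] front [0.5409 0.2211]
   plate top: n 30 mean [0.6439 0.2156 0.2236] max z 0.233 y rng [0.1996 0.2336] x [0.6402 0.6486]
```

View pics/ins.png

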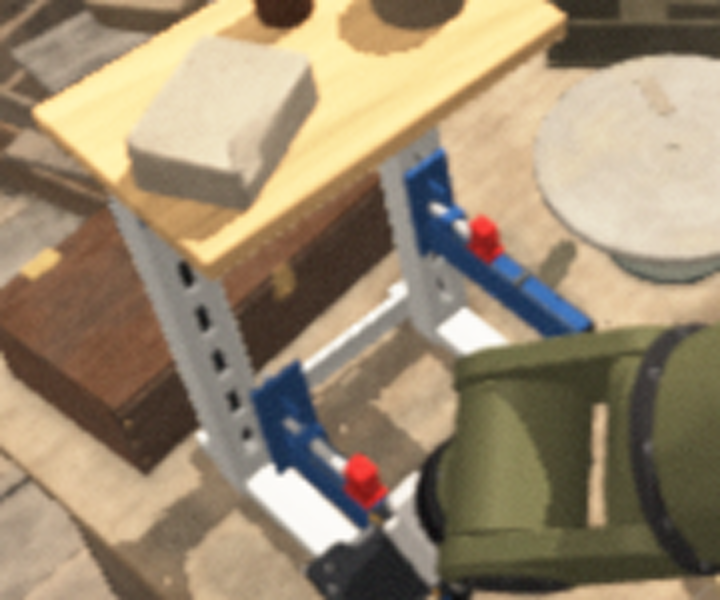

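```bash
python3 - <<'E'
from m import *
O=np.array([.734,.210,0]); yaw=-.065; d=np.array([np.cos(yaw),np.sin(yaw),0]); l=np.array([-d[1],d[0],0])
for n in("scene","top"):
  for tag in "01":
    c=dict(np.load(n+tag+".npz")); P=cloud(c); H,S,V=cv2.split(cv2.cvtColor(c["pixels"],cv2.COLOR_RGB2HSV)); ok=c["depth"]>0
    L=(P-O)@np.stack([d,l,[0,0,1]],1)
    up=ok&(abs(L[...,0])<.006)&(abs(L[...,1])<.03)&(L[...,2]>.03)&(L[...,2]<.35)&(S<70)
    if up.sum()>30:
        for z0 in np.arange(.03,.30,.04):
            m=up&(abs(L[...,2]-z0)<.02)
            if m.sum()>15: print(n,tag,"face z%.2f"%z0,m.sum(),"x",np.median(L[m][:,0]).round(4),"y",np.percentile(L[m][:,1],[1,99]).round(4))
    # slots: dark pixels, rays to face plane
    v,u=np.mgrid[0:420,0:560]; D=np.stack([(u-c["cx"])/c["fx"],(v-c["cy"])/c["fy"],np.ones(u.shape)],-1)@c["R"]; C=-c["R"].T@c["t"]
    t=((O-C)@d)/(D@d); X=((C+D*t[...,None])-O)@np.stack([d,l,[0,0,1]],1)
    m=(abs(X[...,1])<.014)&(X[...,2]>.03)&(X[...,2]<.29)&(V<80)&(L[...,0]>-.004)
    k,lb,st,ce=cv2.connectedComponentsWithStats(m.astype(np.uint8))
    for i in range(1,k):
        if st[i,4]>6: print(n,tag,"slot",st[i,4],X[lb==i].mean(0).round(4)[1:],"z rng",np.percentile(X[lb==i][:,2],[2,98]).round(3))
    if tag=="1":
        b=ok&(H>100)&(H<125)&(S>120)&(V>40)&(abs(L[...,1])<.05)&(L[...,2]>.1)
        f=b&(L[...,0]>-.11)&(L[...,2]>.182); Q=L[f]
        A=np.c_[Q[:,1:],np.ones(len(Q))]; s=np.linalg.lstsq(A,Q[:,0],rcond=None)[0]
        print(n,"plate",len(Q),"x rng",np.percentile(Q[:,0],[2,50,98]).round(4),"dx/dy,dx/dz",s[:2].round(3),"y",np.percentile(Q[:,1],[1,99]).round(4),"zmax",Q[:,2].max().round(4))
        for a in(-.02,-.01,0,.01,.02):
            q=Q[abs(Q[:,1]-a)<.005]; print("   ",a,q[:,2].max().round(4))
        for a in np.arange(-.2,-.09,.02):
            q=L[b&(abs(L[...,0]-a)<.01)&(L[...,2]>.165)]; 
            if len(q)>4: print("  tube x%.2f"%a,len(q),"top z",np.percentile(q[:,2],[50,90]).round(4),"y",np.percentile(q[:,1],[2,98]).round(4))
E
```

```text
scene 0 face z0.03 49 x 0.0027 y [-0.0198  0.0188]
scene 0 face z0.07 89 x 0.0028 y [-0.021   0.0198]
scene 0 face z0.11 97 x 0.0026 y [-0.0205  0.0195]
scene 0 face z0.15 100 x 0.0028 y [-0.0205  0.0188]
scene 0 face z0.19 119 x 0.0027 y [-0.0202  0.0191]
scene 0 face z0.23 118 x 0.0028 y [-0.0196  0.0194]
scene 0 face z0.27 72 x 0.0027 y [-0.0076  0.0194]
scene 0 slot 13 [0.0004 0.2649] z rng [0.256 0.273]
scene 0 slot 13 [1.000e-04 2.172e-01] z rng [0.208 0.226]
scene 0 slot 10 [0.0007 0.1654] z rng [0.158 0.173]
scene 0 slot 10 [0.0004 0.1154] z rng [0.106 0.125]
scene 1 face z0.03 39 x 0.0026 y [-0.011   0.0194]
scene 1 face z0.07 65 x 0.003 y [-0.0118  0.0189]
scene 1 face z0.11 81 x 0.0025 y [-0.0194  0.0194]
scene 1 face z0.15 102 x 0.0027 y [-0.0204  0.0192]
scene 1 face z0.19 116 x 0.0028 y [-0.0211  0.0196]
scene 1 face z0.23 121 x 0.0023 y [-0.0201  0.0191]
scene 1 face z0.27 71 x 0.0024 y [-0.0085  0.02  ]
scene 1 slot 12 [1.00e-04 2.65e-01] z rng [0.256 0.274]
scene 1 slot 11 [1.000e-04 2.166e-01] z rng [0.207 0.226]
scene 1 slot 10 [0.0005 0.1661] z rng [0.158 0.175]
s
[... 626 characters left out ...]
0.15 34 x 0.0002 y [-0.0203  0.0221]
top 1 face z0.03 29 x 0.0014 y [-0.0214  0.0167]
top 1 face z0.07 48 x 0.0024 y [-0.0221  0.0214]
top 1 face z0.11 46 x 0.002 y [-0.0215  0.021 ]
top 1 face z0.15 33 x 0.0005 y [-0.0222  0.0203]
top plate 74 x rng [-0.1081 -0.0907 -0.086 ] dx/dy,dx/dz [0.023 0.118] y [-0.0163  0.0193] zmax 0.233
    -0.02 0.2309
    -0.01 0.2319
    0 0.2324
    0.01 0.233
    0.02 0.2306
  tube x-0.18 9 top z [0.1762 0.1784] y [-0.0102  0.0068]
  tube x-0.16 6 top z [0.1676 0.1775] y [-0.0098 -0.0048]
  tube x-0.14 10 top z [0.1682 0.1747] y [-0.0079  0.0006]
  tube x-0.12 27 top z [0.1824 0.1919] y [-0.01   0.011]
  tube x-0.10 61 top z [0.199 0.229] y [-0.0166  0.0185]
```

```bash
python3 -m creep '{"translation":[[15,-3,-2],[30,-4,-2],[45,-5,-2],[60,-6,-2],[60,-6,-2]],"yaw":[-0.003,-0.003,-0.003,-0.003,-0.003],"gripper":[255,255,255,255,255]}' 40 && python3 - <<'E'
from m import *
O=np.array([.736,.210,0]); yaw=-.065; d=np.array([np.cos(yaw),np.sin(yaw),0]); l=np.array([-d[1],d[0],0])
for n in("scene","top"):
    c=cam(n); P=cloud(c); H,S,V=cv2.split(cv2.cvtColor(c["pixels"],cv2.COLOR_RGB2HSV)); ok=c["depth"]>0
    L=(P-O)@np.stack([d,l,[0,0,1]],1)
    b=ok&(H>100)&(H<125)&(S>120)&(V>40)&(abs(L[...,1])<.05)&(L[...,2]>.1)
    for z0,z1 in((.18,.2),(.2,.215),(.215,.235)):
        Q=L[b&(L[...,0]>-.06)&(L[...,2]>z0)&(L[...,2]<z1)]
        if len(Q)>5: print(n,z0,len(Q),"x",np.percentile(Q[:,0],[2,50,98]).round(4),"y",np.percentile(Q[:,1],[1,99]).round(4),"zmax",Q[:,2].max().round(4))
    if n=="scene": cv2.imwrite("pics/near.png",cv2.resize(c["pixels"][220:330,120:240,::-1],None,fx=5,fy=5,interpolation=2))
E
```

```text
time_s: 10.07
ee_pos: [0.584, 0.2176, 0.1605]
eef_rot: [-3.124, -0.524, -0.066]
force: [0.5, 0.7, -4.4]
grip_width: 0.0199
scene 0.18 70 x [-0.0584 -0.0313 -0.0277] y [-0.0172  0.0167] zmax 0.1999
scene 0.2 50 x [-0.0462 -0.0303 -0.0278] y [-0.0186  0.0173] zmax 0.2149
scene 0.215 53 x [-0.033  -0.0302 -0.0277] y [-0.0176  0.0165] zmax 0.2326
top 0.18 30 x [-0.0588 -0.0369 -0.0292] y [-0.0203  0.0158] zmax 0.199
top 0.2 11 x [-0.0473 -0.0372 -0.0317] y [-0.0139  0.0129] zmax 0.2148
```

View pics/near.png

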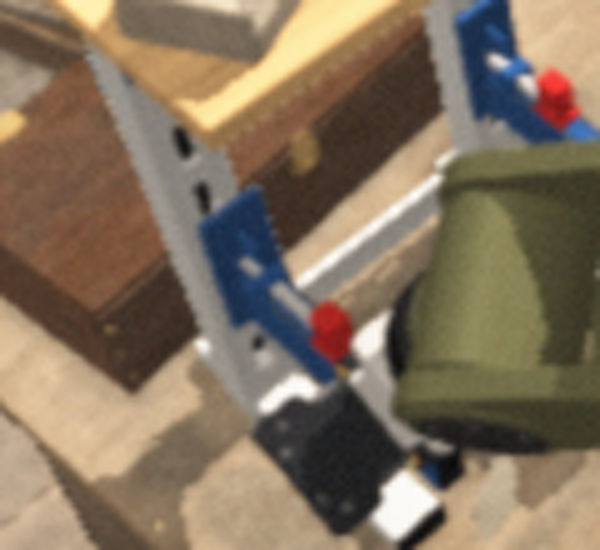

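```bash
python3 -m creep '{"translation":[[4,0,-2.5],[8,-0.5,-2.5],[11,-0.7,-2.5],[14,-1,-2.5],[14,-1,-2.5]],"yaw":[0,0,0,0,0],"gripper":[255,255,255,255,255]}' 40 && python3 -m creep '{"translation":[[2,0,0],[4,-0.2,0],[6,-0.4,0],[6,-0.4,0]],"yaw":[0,0,0,0],"gripper":[255,255,255,255]}' && python3 -m creep '{"translation":[[1,0,0],[2,0,0],[3,0,0],[3,0,0]],"yaw":[0,0,0,0],"gripper":[255,255,255,255]}'
```

```text
time_s: 10.58
ee_pos: [0.5967, 0.2166, 0.1574]
eef_rot: [-3.124, -0.522, -0.065]
force: [-0.1, -1.2, -4.3]
grip_width: 0.02
time_s: 10.92
ee_pos: [0.603, 0.2162, 0.1575]
eef_rot: [-3.124, -0.523, -0.065]
force: [0.4, 0.7, -3.5]
grip_width: 0.0199
time_s: 11.25
ee_pos: [0.6061, 0.2161, 0.1573]
eef_rot: [-3.124, -0.522, -0.065]
force: [0.8, 1.0, -3.6]
grip_width: 0.0198
```

```bash
python3 -m creep '{"translation":[[1,0,0],[2,0,0],[3,0,0],[3,0,0]],"yaw":[0,0,0,0],"gripper":[255,255,255,255]}' && python3 -m creep '{"translation":[[1,0,0],[2,0,0],[2,0,0]],"yaw":[0,0,0],"gripper":[255,255,255]}'
```

```text
time_s: 11.58
ee_pos: [0.6082, 0.2164, 0.1571]
eef_rot: [-3.124, -0.52, -0.065]
force: [-14.2, 0.5, 1.8]
grip_width: 0.0197
time_s: 11.83
ee_pos: [0.6088, 0.2168, 0.1567]
eef_rot: [-3.125, -0.517, -0.065]
force: [-22.2, 0.7, 4.9]
grip_width: 0.0201
```

```bash
python3 -m creep '{"translation":[[-0.7,0,0],[-0.7,0,-2],[-0.7,0,-4],[-0.7,0,-6],[-0.7,0,-6]],"yaw":[0,0,0,0,0],"gripper":[255,255,255,255,255]}' && python3 -m creep '{"translation":[[0,0,-1.5],[0,0,-3],[0,0,-4],[0,0,-4]],"yaw":[0,0,0,0],"gripper":[255,255,255,255]}'
```

```text
time_s: 12.25
ee_pos: [0.608, 0.2166, 0.15]
eef_rot: [-3.126, -0.516, -0.065]
force: [-0.6, -0.0, -4.2]
grip_width: 0.0198
time_s: 12.58
ee_pos: [0.6084, 0.2167, 0.1465]
eef_rot: [-3.125, -0.518, -0.065]
force: [-1.3, -1.4, 0.7]
grip_width: 0.0199
```

```bash
python3 -m creep '{"translation":[[0,0,-1],[0,0,-2],[0,0,-3],[0,0,-3]],"yaw":[0,0,0,0],"gripper":[255,255,255,255]}' && python3 -m creep '{"translation":[[0,0,-1],[0,0,-2],[0,0,-2]],"yaw":[0,0,0],"gripper":[255,255,255]}'  && python3 - <<'E'
from m import *
O=np.array([.736,.210,0]); yaw=-.065; d=np.array([np.cos(yaw),np.sin(yaw),0]); l=np.array([-d[1],d[0],0])
c=cam("scene"); P=cloud(c); H,S,V=cv2.split(cv2.cvtColor(c["pixels"],cv2.COLOR_RGB2HSV)); ok=c["depth"]>0
for y in (0,-.1996):
    L=(P-O-y*l)@np.stack([d,l,[0,0,1]],1)
    b=ok&(H>100)&(H<125)&(S>120)&(V>40)&(abs(L[...,1])<.05)&(L[...,2]>.1)
    for z0,z1 in((.17,.185),(.185,.2),(.2,.235)):
        Q=L[b&(L[...,0]>-.012)&(L[...,2]>z0)&(L[...,2]<z1)]
        if len(Q)>5: print(y,z0,len(Q),"x",np.percentile(Q[:,0],[2,50,98]).round(4),"y",np.percentile(Q[:,1],[1,99]).round(4),"zmax",Q[:,2].max().round(4))
E
```

```text
time_s: 12.92
ee_pos: [0.6083, 0.2169, 0.1439]
eef_rot: [-3.125, -0.518, -0.065]
force: [-9.2, 0.0, 3.4]
grip_width: 0.0199
time_s: 13.17
ee_pos: [0.6081, 0.217, 0.1422]
eef_rot: [-3.125, -0.518, -0.065]
force: [-7.9, -1.4, 3.8]
grip_width: 0.0195
0 0.17 29 x [-0.0106 -0.0079 -0.006 ] y [-0.0172  0.0172] zmax 0.1847
0 0.185 36 x [-0.0108 -0.0087 -0.0063] y [-0.0172  0.0167] zmax 0.2
0 0.2 52 x [-0.0108 -0.0089 -0.0071] y [-0.0173  0.0173] zmax 0.2176
-0.1996 0.17 21 x [-0.0096 -0.0056 -0.003 ] y [-0.0174  0.0165] zmax 0.1847
-0.1996 0.185 30 x [-0.0091 -0.0059 -0.003 ] y [-0.0167  0.0148] zmax 0.1999
-0.1996 0.2 43 x [-0.0084 -0.006  -0.003 ] y [-0.0189  0.0159] zmax 0.2187
```

```bash
python3 -m creep '{"translation":[[1,0,-1],[1.5,0,-2],[2,0,-3],[2,0,-3]],"yaw":[0,0,0,0],"gripper":[255,255,255,255]}' && python3 -m creep '{"translation":[[0,0,-1],[0,0,-3],[0,0,-3]],"yaw":[0,0,0],"gripper":[255,255,255]}'  && python3 - <<'E'
from m import *
O=np.array([.736,.210,0]); yaw=-.065; d=np.array([np.cos(yaw),np.sin(yaw),0]); l=np.array([-d[1],d[0],0])
c=cam("scene"); P=cloud(c); H,S,V=cv2.split(cv2.cvtColor(c["pixels"],cv2.COLOR_RGB2HSV)); ok=c["depth"]>0
for y in (0,-.1996):
    L=(P-O-y*l)@np.stack([d,l,[0,0,1]],1)
    b=ok&(H>100)&(H<125)&(S>120)&(V>40)&(abs(L[...,1])<.05)&(L[...,2]>.1)
    for z0,z1 in((.17,.19),(.19,.235)):
        Q=L[b&(L[...,0]>-.012)&(L[...,2]>z0)&(L[...,2]<z1)]
        if len(Q)>5: print("plate",y,z0,len(Q),"x",np.percentile(Q[:,0],[2,50,98]).round(4),"y",np.percentile(Q[:,1],[1,99]).round(4),"zmax",np.percentile(Q[:,2],[95,100]).round(4))
    q=b&(L[...,2]>.135)&(L[...,2]<.17)
    for a in np.arange(-.17,-.02,.03):
        Q=L[q&(abs(L[...,0]-a)<.015)]
        if len(Q)>5: print("tube",y,a.round(2),len(Q),np.percentile(Q[:,2],[50,90,97]).round(4))
    f=ok&(S<70)&(abs(L[...,1])<.016)&(L[...,2]>.22)&(L[...,2]<.30)&(abs(L[...,0])<.012)
    print("face",y,f.sum(),np.median(L[f][:,0]).round(4) if f.any() else None)
    f=ok&(S<70)&(abs(L[...,1])<.016)&(L[...,2]>.04)&(L[...,2]<.10)&(abs(L[...,0])<.012)
    print("face lo",y,f.sum(),np.median(L[f][:,0]).round(4) if f.any() else None)
cv2.imwrite("pics/seat.png",cv2.resize(c["pixels"][210:310,120:260,::-1],None,fx=5,fy=5,interpolation=2))
E
```

```text
time_s: 13.55
ee_pos: [0.609, 0.2175, 0.1402]
eef_rot: [-3.124, -0.517, -0.066]
force: [-26.9, -0.8, 17.9]
grip_width: 0.0199
time_s: 13.8
ee_pos: [0.6091, 0.2178, 0.1396]
eef_rot: [-3.124, -0.52, -0.066]
force: [-23.6, -2.6, 22.5]
grip_width: 0.0199
plate 0 0.17 38 x [-0.0103 -0.0084 -0.006 ] y [-0.0183  0.0174] zmax [0.1887 0.1889]
plate 0 0.19 71 x [-0.0118 -0.0097 -0.0076] y [-0.019   0.0174] zmax [0.2155 0.2181]
tube 0 -0.08 10 [0.1457 0.1548 0.1579]
tube 0 -0.05 34 [0.1522 0.1594 0.1622]
tube 0 -0.02 63 [0.1579 0.1671 0.1691]
face 0 139 0.0005
face lo 0 61 0.0009
plate -0.1996 0.17 29 x [-0.0097 -0.0063 -0.0036] y [-0.0168  0.0175] zmax [0.1884 0.1887]
plate -0.1996 0.19 63 x [-0.0094 -0.0059 -0.0036] y [-0.018   0.0158] zmax [0.2171 0.2203]
tube -0.1996 -0.08 11 [0.1598 0.1626 0.163 ]
tube -0.1996 -0.05 25 [0.1528 0.1607 0.1621]
tube -0.1996 -0.02 56 [0.1543 0.1654 0.1665]
face -0.1996 37 0.0001
face lo -0.1996 25 0.0006
```

View pics/seat.png

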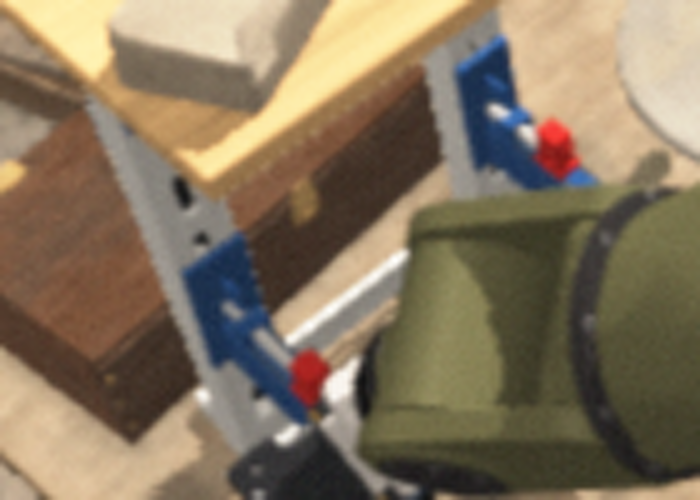

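```bash
python3 -m creep '{"translation":[[-0.5,0,1],[-1,0,2],[-1,0,3],[-1,0,3.5]],"yaw":[0,0,0,0],"gripper":[255,255,255,255]}' && cat > pl.py <<'E'
from m import *
O=np.array([.736,.210,0]); yaw=-.065; d=np.array([np.cos(yaw),np.sin(yaw),0]); l=np.array([-d[1],d[0],0])
F=np.stack([d,l,[0,0,1]],1)
def plates(name):
    c=cam(name); P=cloud(c); H,S,V=cv2.split(cv2.cvtColor(c["pixels"],cv2.COLOR_RGB2HSV)); ok=c["depth"]>0
    for y in (0,-.1996):
        L=(P-O-y*l)@F
        b=ok&(H>100)&(H<125)&(S>120)&(V>40)&(abs(L[...,1])<.05)&(L[...,2]>.1)
        for z0,z1 in((.17,.19),(.19,.235)):
            Q=L[b&(L[...,0]>-.013)&(L[...,2]>z0)&(L[...,2]<z1)]
            if len(Q)>5: print("plate",y,z0,len(Q),"x",np.percentile(Q[:,0],[2,50,98]).round(4),"y",np.percentile(Q[:,1],[1,99]).round(4),"z",np.percentile(Q[:,2],[95,100]).round(4))
        for a in np.arange(-.17,-.02,.02):
            Q=L[b&(abs(L[...,0]-a)<.01)&(L[...,2]<.17)]
            if len(Q)>8: print("  tube",a.round(2),len(Q),np.percentile(Q[:,2],[50,95]).round(4))
        r=ok&((H<6)|(H>174))&(S>170)&(V>90)&(abs(L[...,1])<.03)&(L[...,2]>.15)&(L[...,2]<.21)
        if r.sum()>5: print("  red",r.sum(),L[r].mean(0).round(4),np.percentile(L[r],[3,97],0).round(4).tolist())
    return c
E
python3 -c "
from pl import *
plates('scene')"
```

```text
time_s: 14.18
ee_pos: [0.6085, 0.2175, 0.1432]
eef_rot: [-3.123, -0.52, -0.067]
force: [6.9, -1.2, -5.1]
grip_width: 0.0201
plate 0 0.17 43 x [-0.0115 -0.008  -0.0061] y [-0.0171  0.0175] z [0.1889 0.19  ]
plate 0 0.19 78 x [-0.0117 -0.0092 -0.0063] y [-0.0178  0.0174] z [0.2161 0.2199]
  tube -0.17 11 [0.1397 0.1493]
  tube -0.07 16 [0.1445 0.1585]
  tube -0.05 25 [0.1506 0.1603]
  tube -0.03 23 [0.1564 0.1677]
  red 49 [-0.0908  0.0033  0.1837] [[-0.0971, -0.005, 0.1655], [-0.0824, 0.0091, 0.192]]
plate -0.1996 0.17 30 x [-0.0102 -0.0058 -0.0028] y [-0.0172  0.0165] z [0.1887 0.1899]
plate -0.1996 0.19 64 x [-0.0103 -0.0064 -0.0028] y [-0.0169  0.0162] z [0.2162 0.2181]
  tube -0.05 19 [0.15   0.1587]
  tube -0.03 30 [0.1532 0.1668]
  red 54 [-0.0715  0.0019  0.1819] [[-0.0768, -0.0056, 0.1664], [-0.0623, 0.0081, 0.1943]]
```

```bash
python3 -m creep '{"translation":[[0.5,0,0],[1,0,-0.5],[1,0,-1],[1,0,-1]],"yaw":[0,0,0,0],"gripper":[255,255,255,255]}' && python3 -m creep '{"translation":[[0,0,0],[0,0,0],[0,0,0],[0,0,0],[0,0,0]],"yaw":[0,0,0,0,0],"gripper":[160,160,160,160,160]}' && python3 -c "
from pl import *
plates('scene')"
```

```text
time_s: 14.57
ee_pos: [0.6091, 0.2176, 0.1423]
eef_rot: [-3.124, -0.519, -0.067]
force: [-8.7, -1.0, 3.1]
grip_width: 0.0193
time_s: 14.98
ee_pos: [0.6092, 0.2176, 0.1423]
eef_rot: [-3.123, -0.52, -0.067]
force: [-0.6, -0.2, -0.6]
grip_width: 0.035
plate 0 0.17 44 x [-0.0122 -0.0083 -0.0057] y [-0.0183  0.0179] z [0.1885 0.1893]
plate 0 0.19 78 x [-0.0118 -0.0089 -0.0068] y [-0.0169  0.0174] z [0.2163 0.2181]
  tube -0.17 12 [0.1412 0.1523]
  tube -0.07 14 [0.1472 0.1563]
  tube -0.05 22 [0.15  0.159]
  tube -0.03 25 [0.1563 0.168 ]
  red 44 [-0.0906  0.0037  0.1832] [[-0.0969, -0.0038, 0.1654], [-0.0827, 0.0092, 0.1909]]
plate -0.1996 0.17 31 x [-0.0115 -0.0061 -0.0035] y [-0.0177  0.0165] z [0.1889 0.189 ]
plate -0.1996 0.19 65 x [-0.0102 -0.006  -0.0037] y [-0.0179  0.017 ] z [0.216  0.2201]
  tube -0.05 18 [0.1494 0.1605]
  tube -0.03 28 [0.1514 0.1668]
  red 55 [-0.0713  0.002   0.1815] [[-0.0772, -0.0061, 0.166], [-0.0622, 0.0072, 0.1949]]
```

```bash
python3 -m creep '{"translation":[[-8,0.5,14],[-18,1,31],[-28,2,49],[-40,3,70],[-40,3,70]],"yaw":[0,0,0,0,0],"gripper":[160,160,160,160,160]}' && python3 -m creep '{"translation":[[0,0,0],[0,0,0],[0,0,0],[0,0,0],[0,0,0]],"yaw":[0,0,0,0,0],"gripper":[255,255,255,255,255]}' 20 && python3 -m creep '{"translation":[[0,0,0],[0,0,0],[0,0,0]],"yaw":[0,0,0],"gripper":[255,255,255]}' && python3 - <<'E'
from pl import *
c=plates('scene')
cv2.imwrite("pics/rel.png",cv2.resize(c["pixels"][190:310,120:280,::-1],None,fx=5,fy=5,interpolation=2))
E
```

```text
time_s: 15.45
ee_pos: [0.5692, 0.2213, 0.2167]
eef_rot: [-3.121, -0.525, -0.068]
force: [1.2, 0.5, 1.1]
grip_width: 0.0349
time_s: 15.87
ee_pos: [0.5692, 0.2211, 0.2157]
eef_rot: [-3.121, -0.523, -0.067]
force: [0.3, -0.4, 0.4]
grip_width: 0.0053
time_s: 16.12
ee_pos: [0.5692, 0.2211, 0.2154]
eef_rot: [-3.122, -0.523, -0.068]
force: [0.3, -0.1, 0.0]
grip_width: 0.0002
plate 0 0.17 45 x [-0.0098 -0.008  -0.0048] y [-0.0182  0.0182] z [0.1897 0.1899]
plate 0 0.19 79 x [-0.0122 -0.0091 -0.007 ] y [-0.0174  0.0182] z [0.2164 0.2175]
  tube -0.17 37 [0.1514 0.1547]
  tube -0.05 23 [0.149  0.1633]
  tube -0.03 24 [0.1543 0.167 ]
  red 49 [-0.091   0.0029  0.1826] [[-0.0974, -0.0043, 0.1668], [-0.0824, 0.0095, 0.1903]]
plate -0.1996 0.17 29 x [-0.0111 -0.0059 -0.003 ] y [-0.0163  0.0174] z [0.1883 0.1895]
plate -0.1996 0.19 65 x [-0.0103 -0.0057 -0.0036] y [-0.0175  0.0162] z [0.2166 0.2186]
  tube -0.13 9 [0.1379 0.151 ]
  red 9 [-0.0654 -0.0019  0.1924] [[-0.0701, -0.0052, 0.1904], [-0.0606, 0.0025, 0.1949]]
```

View pics/rel.png

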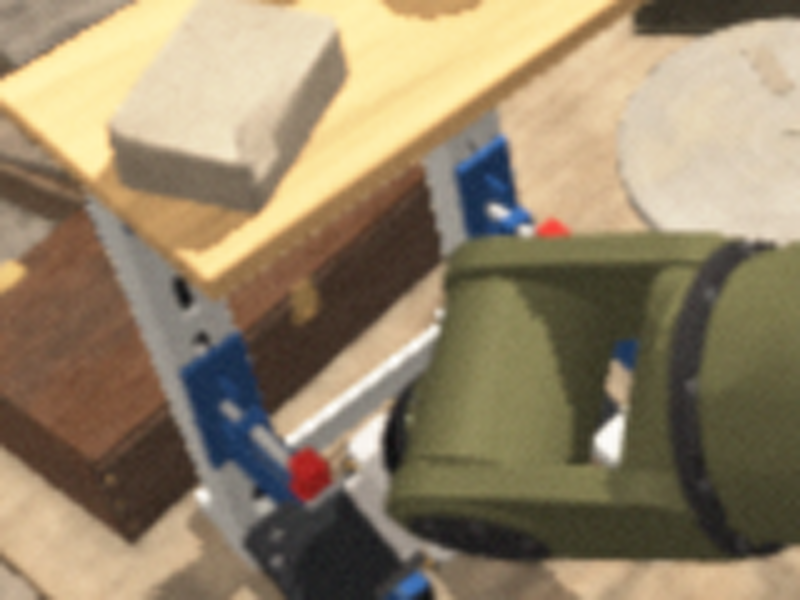

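```bash
python3 -m creep '{"translation":[[0,0,-8],[5,0,-18],[15,-1,-26],[27,-2,-27],[34,-3,-27]],"yaw":[0,0,0,0,0],"gripper":[255,255,255,255,255]}' 20 && python3 -m creep '{"translation":[[4,-0.3,0],[8,-0.5,0],[12,-0.8,0],[16,-1,0],[20,-1.3,0]],"yaw":[0,0,0,0,0],"gripper":[255,255,255,255,255]}' && python3 -m creep '{"translation":[[2,0,0],[5,-0.3,0],[8,-0.5,0],[10,-0.7,0]],"yaw":[0,0,0,0],"gripper":[255,255,255,255]}'
```

```text
time_s: 16.58
ee_pos: [0.6038, 0.2179, 0.1867]
eef_rot: [-3.122, -0.521, -0.067]
force: [-0.4, 0.0, -0.1]
grip_width: 0.0009
time_s: 17.0
ee_pos: [0.624, 0.2166, 0.1868]
eef_rot: [-3.122, -0.521, -0.067]
force: [-1.8, 0.8, 0.4]
grip_width: 0.0001
time_s: 17.33
ee_pos: [0.6343, 0.216, 0.187]
eef_rot: [-3.122, -0.522, -0.067]
force: [-2.7, -0.1, 1.5]
grip_width: 0.0004
```

Pushing at about 2 N, so the lock is sliding. I'll continue to the end stop.

```bash
python3 -m creep '{"translation":[[2,0,0],[4,-0.3,0],[6,-0.4,0],[8,-0.5,0]],"yaw":[0,0,0,0],"gripper":[255,255,255,255]}' 20 && python3 -m creep '{"translation":[[1,0,0],[2,0,0],[3,0,0],[3,0,0]],"yaw":[0,0,0,0],"gripper":[255,255,255,255]}' && python3 -c "
from pl import *
plates('scene')"
```

```text
time_s: 17.67
ee_pos: [0.6421, 0.2155, 0.187]
eef_rot: [-3.122, -0.521, -0.067]
force: [-19.8, 1.3, 10.0]
grip_width: 0.0004
time_s: 18.0
ee_pos: [0.6432, 0.2161, 0.1874]
eef_rot: [-3.123, -0.517, -0.067]
force: [-34.3, 0.1, 19.0]
grip_width: 0.0002
plate 0 0.17 41 x [-0.0112 -0.0078 -0.0049] y [-0.017   0.0185] z [0.1894 0.1897]
plate 0 0.19 78 x [-0.0105 -0.0084 -0.0051] y [-0.0175  0.0174] z [0.2157 0.2195]
  tube -0.17 43 [0.1535 0.1584]
  tube -0.15 48 [0.1549 0.1576]
  tube -0.13 48 [0.1551 0.1581]
  tube -0.11 31 [0.1545 0.1573]
plate -0.1996 0.19 52 x [-0.0094 -0.0062 -0.0034] y [-0.0193  0.0148] z [0.2175 0.2186]
```

```bash
python3 -m creep '{"translation":[[-4,0.3,0],[-12,0.8,0],[-30,2,10],[-60,4,30],[-95,6,50]],"yaw":[0,0,0,0,0],"gripper":[255,255,255,255,255]}' 20 && python3 -m creep '{"translation":[[-30,0,0],[-65,0,10],[-100,0,20],[-130,0,30],[-130,0,30]],"yaw":[0,0,0,0,0],"gripper":[255,255,255,255,255]}' && python3 - <<'E'
from pl import *
c=plates('scene')
plates('top')
cv2.imwrite("pics/end.png",cv2.resize(c["pixels"][150:310,110:330,::-1],None,fx=3.6,fy=3.6,interpolation=2))
E
```

```text
time_s: 18.47
ee_pos: [0.5473, 0.2216, 0.2368]
eef_rot: [-3.124, -0.516, -0.067]
force: [-0.1, 1.2, 0.8]
grip_width: 0.0005
time_s: 18.88
ee_pos: [0.4143, 0.2218, 0.2688]
eef_rot: [-3.121, -0.519, -0.067]
force: [-0.3, -0.2, 0.2]
grip_width: 0.0002
plate 0 0.17 44 x [-0.0106 -0.0078 -0.0053] y [-0.0171  0.0178] z [0.1881 0.1895]
plate 0 0.19 75 x [-0.0107 -0.0092 -0.007 ] y [-0.0171  0.0185] z [0.216  0.2173]
  tube -0.17 41 [0.1522 0.1562]
  tube -0.15 50 [0.1529 0.1559]
  tube -0.13 50 [0.1543 0.1568]
  tube -0.11 29 [0.154  0.1582]
  tube -0.09 47 [0.1557 0.1592]
  tube -0.07 15 [0.1435 0.1515]
  tube -0.05 18 [0.1465 0.1579]
  tube -0.03 26 [0.1556 0.1664]
  red 65 [-0.0732  0.003   0.179 ] [[-0.0795, -0.0043, 0.1615], [-0.0631, 0.0089, 0.1928]]
plate -0.1996 0.17 31 x [-0.0111 -0.0062 -0.0039] y [-0.0173  0.0173] z [0.1882 0.1893]
plate -0.1996 0.19 63 x [-0.0085 -0.0065 -0.003 ] y [-0.0171  0.0174] z [0.2159 0.2194]
  tube -0.17 40 [0.1573 0.1623]
  tube -0.15 52 [0.1578 0.1636]
  tube -0.13 47 [0.1576 0.1639]
  tube -0.11 33 [0.1544 0.1634]
  tube -0.09 47 [0.1577 0.1624]
  tu
[... 357 characters left out ...]
 [0.1435 0.1564]
  tube -0.05 17 [0.1471 0.1629]
  tube -0.03 25 [0.1525 0.1655]
  red 22 [-7.310e-02 -1.000e-04  1.825e-01] [[-0.0813, -0.0064, 0.1629], [-0.0644, 0.0071, 0.196]]
plate -0.1996 0.17 24 x [-0.0101 -0.0083 -0.003 ] y [-0.0178  0.0155] z [0.1894 0.1899]
plate -0.1996 0.19 45 x [-0.0125 -0.0072 -0.0029] y [-0.0189  0.0176] z [0.2211 0.2247]
  tube -0.17 28 [0.158  0.1668]
  tube -0.15 37 [0.1555 0.1647]
  tube -0.13 34 [0.1568 0.1633]
  tube -0.11 28 [0.1552 0.1632]
  tube -0.09 34 [0.1561 0.1668]
  tube -0.07 13 [0.1454 0.1612]
  tube -0.05 18 [0.1516 0.1669]
  tube -0.03 19 [0.1501 0.1646]
  red 38 [-0.0705 -0.002   0.1839] [[-0.0772, -0.0081, 0.1647], [-0.061, 0.006, 0.1978]]
```

View pics/end.png

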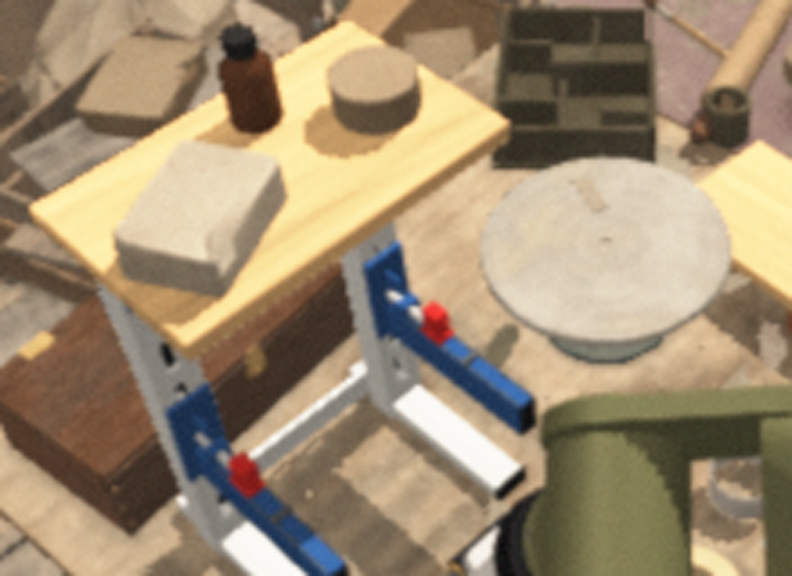

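```bash
python3 -c "
from h import *
o=ctrl.get_obs(); print(np.round(o['force'],1),np.abs(o['joint_vel']).max().round(4),o['time_s']); print(ctrl.hand_in())"
```

```text
[ 0.4 -0.7  0.2] 0.0507 18.9833
the job is handed in; nothing more can be done
None
```

The loose arm is hooked into the left upright, pressed down and locked. I handed the job in at about 19 s with the gripper clear of everything.

**How it went:** The moves take no tilt, so I leaned the tool back about 30° by repeatedly commanding poses just out of reach. I then grasped the tube and carried the arm in front of the rack. I pushed its tabs in until the plate met the face at 14–22 N, then pressed down. A small pull back met resistance, so the hooks were holding. After letting go I pushed the lock with closed fingers until the force rose sharply, peaking at 34 N along the push, where I expected the end stop.

**Last checks:**
- **Height and centring:** the plate's top is level with the fitted arm's to within about 2 mm in the scene camera. It is centred within 1 mm.
- **Lock:** the red grip is within about 2–3 mm of the fitted arm's grip position, and the arm stayed in place after release.
- **Other objects:** the items on the upper board look unmoved in the last picture. The cutter and tape roll were not measured; the tool did not go near them.

**Where the checks disagreed:**
- **Droop:** the new arm droops about 0.035 rad towards its tip, against a limit of 0.07.
- **Stand-off:** its plate reads 2–3 mm farther from the face than the fitted arm's, against a limit of 5 mm.
- **Lock start:** the grip looked about 5 mm forward of fully open before I pushed it. I put that down to measurement bias.
- **Movement at hand-in:** the robot's joints still read up to 0.05 rad/s, well away from the rack.

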